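Set the contact head with the gauge blade

TASK

Slide the gauge blade along the deck, without lifting it, tongue first into the gap under the contact head, and push it in until the white band of the tell-tale pin at the back of the head has just come out whole (12 mm of pin travel; the pin does not spring back, so do not overrun it into the red). Only then tighten both red clamp knobs clockwise to their end stops, and leave the blade in the gap. Do not disturb the tools and parts lying about.

Things in the scene. Friction and masses are not known exactly. Their poses are not given: they have to be found in the camera images.
- head: aluminium contact head fixed to the deck, a bridge block 80 deep (x) x 170 wide (y) x 60 mm high. Origin on the deck at the middle of the gap's mouth; x axis points into the gap (away from the robot side), z up. A black probe block 22 mm wide, 34 mm high with its pins, stands on its top at the rear (x 56 to 76 mm)
- gap_mouth (a point): middle of the gap's mouth, 4 mm above the deck, under a thin red line. The gap is a straight tunnel along the head's x axis at deck level, 45 mm wide and 11 mm high. Out of sight inside it is the foot of the tell-tale pin: the blade's tip meets it somewhere 35 to 55 mm from the mouth, different each time
- blade: loose gauge blade lying flat on the deck before the head, about 0.4 kg: yellow tail block 86 long (x) x 96 wide (y) x 22 mm high; from its front face a steel tongue 40 mm wide, 8 mm thick reaches out 75 mm at deck level, nose corners rounded 8 mm. Origin under the tail block's centre; x axis towards the tongue's tip. Tail's rear face at x = -43, tip at x = +118 mm
- blade_tip (a point): middle of the front edge of the blade's tongue, 4 mm above its underside
- telltale (a joint): travel of the tell-tale pin in m, along the head's x axis: 0 at rest, grows as the blade pushes its foot, end at 0.022. It slides with about 5 N friction and stays where it is pushed. The pin is 22 mm thick and sticks out of the blue block behind the head, 30 mm above the deck: a black cap always shows, then a 12 mm white band comes out, then red
- knob_l (a joint): angle of the clamp knob on the +y side of the head's top, rad: grows clockwise seen from above, end stop (tight) at 1.4; at 0 its bar lies along the head's x axis
- knob_l_grip (a point): grip point of that knob, on its upright axis (head x = 35, y = +52, 97 mm above the deck): a red bar 42 long x 14 wide x 32 mm high, top 7 mm above this point, standing on a red disc of 44 mm diameter whose top is 23 mm below this point
- knob_r (a joint): angle of the clamp knob on the -y side of the head's top, the same make and sense as knob_l, end stop at 1.4
- knob_r_grip (a point): grip point of the knob on the -y side (head x = 35, y = -52, 97 mm above the deck)
- spool: loose blue plastic spool standing beside the head, 64 mm diameter, 50 mm high; origin under its centre
- tweezers: loose steel tweezers lying flat, 130 mm long; origin under the middle, x along them
- hexkey: loose dark hex key lying flat, 180 x 50 x 8 mm; origin under the middle of the long arm, x along it
- driver: loose green-handled screwdriver, 200 mm long, 26 mm thick; origin under its middle, x towards the tip
- wrench: loose steel wrench lying flat, 180 mm long; origin under its middle, x along it
- spray: loose upright blue can, 52 mm diameter, 150 mm high; origin under its centre
Mind the look-alikes: they are no part of the job. Of the things shaped like the blade, the yellow one is meant.

How it is judged:
By the outcome, as a careful person would: the job done as asked, in the order asked, and still so for the second after the job is handed in, with the robot touching nothing.
It also fails if it takes over 72 s, if anything falls off the work surface, if the arm or the gripper's body presses on something with over 40 N, if the wrist force passes 120 N, or if a joint passes its speed limit or range.

ROBOT

A 6-joint arm with a two-finger parallel gripper is mounted at the origin on the work surface. World frame = base frame: x ahead of the robot, y to its left, z up, the work surface at z = 0. Lengths are in m, angles in rad, forces in N, time in s.
With the tool pointing down it reaches from about 0.425 to 0.95 m from the base axis. Payload 3.5 kg.
Tool frame: the origin (TCP) lies midway between the tips of the shut fingers; the grasp point (between the pads) lies 19 mm behind it; z points along the fingers, y is the line along which they close (so a half turn about z gives the same grasp; the last joint's range is limited). The gripper opens to 85 mm and grips with 20 to 120 N. Pads are 22 mm wide; open, the fingers measure 114 mm over their backs; the gripper's body (76 mm by 85 mm) begins 54 mm behind the grasp point. The pads swing forward as they close: fully open they stand 13 mm farther back than shut.
Start: joints at [1.005, 0.286, 1.577, -0, 1.279, -0.15], TCP at [0.273, 0.617, 0.231] pointing down, gripper open.
Joint ranges: [-2.77, 2.77], [-0.9, 2.22], [0.21, 2.48], [-1.53, 4.67], [0.24, 2.81], [-2.84, 2.84]. Speed limits (rad/s): [2.79, 2.79, 3.14, 3.14, 3.14, 3.14].

INTERFACE

Orientations are given as a unit quaternion [x, y, z, w].
In Python, from plant import * gives the robot as it stands.
- The arm moves only by the tool move_arm, never from a script. Its argument "moves" is a list of rows, each a list of 3 entries, a list of its own where there are three numbers: the opening, from 0 (shut) to 1 (fully open), then the shift along the tool's x, y, z in m, then the turn, a rotation vector about the tool's x, y, z in rad. A call has exactly 10 rows; each row shifts and turns the commanded pose from where the row before left it, along the tool's axes as they then stand; what a row does not reach is not made up. A row lasts 1/12 s, in which the tool goes at most 41.7 mm and 7.16 degrees, less where a joint would pass 70% of its speed; a pose out of reach is approached as far as the arm can. A call is refused whole if a number of a shift passes 0.0417 or a number of a turn 0.125, either way. A call with a gripper value outside its range is refused whole. The fingers move at their own pace and stop on an object; "grip_force" is the grip in N (left out, the last holds). Time passes only in rows, so rows that do not move let the fingers close, or fill a call up. It gives the time, the measured TCP pose, the force, the opening and the grip force at its end, in the units of the state.
- get_state(): the state, without advancing time (a new reading comes with each control period).
- read_camera(name): name is "scene" or "top"; returns the picture (384x512x3 uint8, red, green, blue); there is no depth.
- camera_params(name): a dict with "fx", "fy", "cx", "cy" (pixels), "rvec" (rotation vector, rad) and "tvec" (3), from world to camera coordinates, as OpenCV has them. Camera axes: x right, y down, z forward; pixel columns grow to the right and rows downward; lengths in m; the calibration is good to about 2 mm. A picture is of the moment at which its call begins. camera_params takes no time and is no camera call.
- sign_off(): hands the job in; it is judged then, once.
The state is a dict: "time": time; "qpos": joint angles; "dq": joint speeds; "joint_efforts": joint torques, N m; "eef_pos": TCP position; "tcp_rot": TCP orientation; "contact_force": force on the tool from outside, world axes, zero at the start; "wrist_torque": the same for the moment, N m; "opening": opening from 0.0 (shut) to 1.0 (fully open); "finger_force": force on a finger pad.
Only numpy, scipy, OpenCV 4.12 (cv2) and the standard library are available. Lean on these libraries where they do the work, as an engineer would, in place of code of your own. Each camera call takes 0.05 s, during which the arm holds its last target. There are 200 camera calls.

## Working session

There is one attempt and no reset: what is moved stays moved. The work goes in short steps, Python scripts to look and compute and a tool call to move; the robot and the scene stay as the last step left them, time stands still between calls to the robot, and variables do not carry over. Pictures are saved under pics/ and viewed, at most 10 in all, crops included, and the job is handed in when it is done.

Besides the shell and the picture viewer there is one more tool, called by a JSON object that holds its "name" and its "arguments". move_arm: Moves the arm, as the interface text tells. Its arguments: {"type":"object","properties":{"moves":{"type":"array"},"grip_force":{"type":"number"}},"required":["moves"]}

```bash
mkdir -p pics; ls; python3 - <<'E'
from plant import *
import cv2
for n in("scene","top"):
    im=read_camera(n); cv2.imwrite(f"pics/{n}0.png",im[:,:,::-1]); print(n,camera_params(n))
print(get_state())
E
```

```text
pics
scene {'fx': 386.9936329251667, 'fy': 386.9936329251667, 'cx': 254.78383886203443, 'cy': 189.71540354878317, 'rvec': array([ 1.50320168,  2.29404402, -0.68712024]), 'tvec': array([ 0.23146563, -0.3718698 ,  1.41735039])}
top {'fx': 480.5204906799247, 'fy': 480.5204906799247, 'cx': 256.14458168560225, 'cy': 183.79076506441507, 'rvec': array([ 2.15007691, -2.17457299,  0.14450415]), 'tvec': array([-0.00679699,  0.56419599,  1.76710208])}
{'time': 0.1, 'qpos': array([ 1.00502519e+00,  2.87080790e-01,  1.57803938e+00, -3.59391784e-06,
        1.27857703e+00, -1.49996520e-01]), 'dq': array([ 0.0012404 , -0.00140294, -0.00159982, -0.0002202 ,  0.00010038,
        0.0012709 ]), 'joint_efforts': array([ 3.32312475e-04, -4.07295477e+01, -2.93701655e+01, -1.38599285e-04,
        3.38457321e-03, -6.70644511e-06]), 'eef_pos': array([0.2722826 , 0.61700023, 0.23007826]), 'tcp_rot': array([ 2.06392537e-01,  9.78468708e-01, -9.86207371e-04, -3.66993893e-04]), 'contact_force': array([ 0.59173398, -0.12198222,  0.35570207]), 'wrist_torque': array([ 0.00816434, -0.02676178, -0.00301299]), 'finger_force': 0.0, 'opening': 1.002442539589205}
```

View pics/scene0.png

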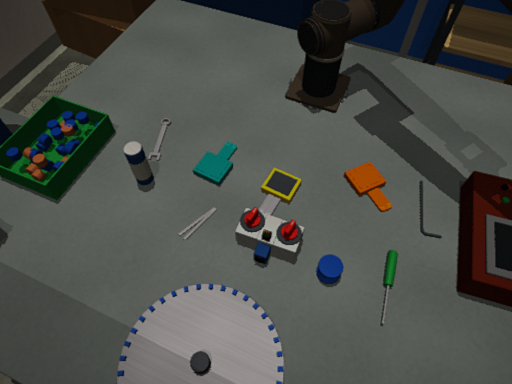

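View pics/top0.png

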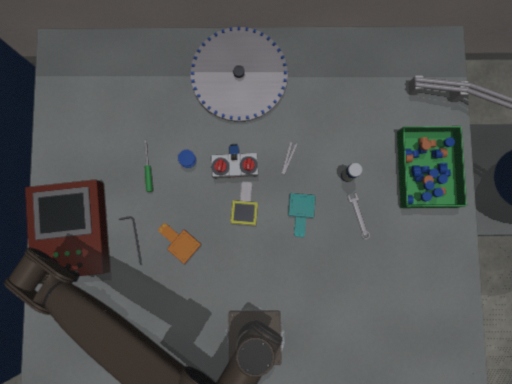

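The scene picture shows the yellow blade's tail at about (281,185), its tongue toward (270,205), and the head with its two red knobs at about (270,235). In the top picture the tail is at (244,212) and the head at (235,165). The teal and orange blades are look-alikes.

```bash
cat > h.py <<'E'
from plant import *
import cv2, numpy as np
P={n:camera_params(n) for n in("scene","top")}
def RK(n):
    p=P[n];return cv2.Rodrigues(p["rvec"])[0],np.array(p["tvec"]),np.array([[p["fx"],0,p["cx"]],[0,p["fy"],p["cy"]],[0,0,1]])
def ray(n,uv):
    R,t,K=RK(n);c=-R.T@t;d=R.T@np.linalg.solve(K,[uv[0],uv[1],1]);return c,d/np.linalg.norm(d)
def plane(n,uv,z):
    c,d=ray(n,uv);return c+d*(z-c[2])/d[2]
def tri(a,b):
    A=np.zeros((3,3));y=np.zeros(3);L=[]
    for n,uv in(("scene",a),("top",b)):
        c,d=ray(n,uv);M=np.eye(3)-np.outer(d,d);A+=M;y+=M@c;L.append((c,M))
    p=np.linalg.solve(A,y);return p,[np.linalg.norm(M@(p-c)) for c,M in L]
def proj(n,p):
    R,t,K=RK(n);return cv2.projectPoints(np.atleast_2d(p).astype(float),R,t,K,None)[0][:,0]
def avg(n,k=4): return np.mean([read_camera(n).astype(float) for _ in range(k)],0)
def crop(im,x0,y0,w,h,s): return cv2.resize(im[y0:y0+h,x0:x0+w].clip(0,255).astype(np.uint8)[:,:,::-1],None,fx=s,fy=s,interpolation=cv2.INTER_CUBIC)
E
python3 - <<'E'
from h import *
ims={n:avg(n) for n in P}
np.savez("i0.npz",**ims)
a=crop(ims["scene"],225,160,90,110,5.4)[:,:400*486//486]
b=crop(ims["top"],200,140,72,100,5.94)
c0=crop(ims["scene"],230,165,72,100,5.94)
g=np.hstack([c0[:594],b[:594]])[:, :800]
print(g.shape); cv2.imwrite("pics/c1.png",cv2.resize(g,None,fx=.9,fy=.9))
for n,im in ims.items():
    r,gg,bl=im[...,0],im[...,1],im[...,2]
    for nm,m in(("yel",(r>110)&(gg>100)&(bl<.5*gg)),("red",(r>110)&(gg<.4*r)&(bl<.5*r))):
        k,l,st,ce=cv2.connectedComponentsWithStats(m.astype(np.uint8))
        for i in range(1,k):
            if st[i,4]>15: print(n,nm,st[i],ce[i].round(2),cv2.minAreaRect(np.argwhere(l==i)[:,::-1].astype(np.float32)))
E
```

```text
(594, 800, 3)
scene yel [261 167  41  33 282] [280.9  183.75] ((281.03155517578125, 182.93113708496094), (33.862667083740234, 24.090219497680664), 24.623563766479492)
scene red [244 207  14  16  77] [250.03 214.61] ((250.25003051757812, 214.75003051757812), (5.656853675842285, 17.677669525146484), 45.0)
scene red [252 215   8  11  42] [256.4  221.02] ((256.7307434082031, 221.15382385253906), (4.714951515197754, 11.648702621459961), 33.690067291259766)
scene red [281 220  15  16  96] [287.07 227.53] ((287.6654052734375, 227.42694091796875), (7.630404472351074, 18.24280548095703), 52.12501525878906)
scene red [289 229   8  10  43] [293.42 234.12] ((293.7692565917969, 234.34613037109375), (4.437601566314697, 11.371355056762695), 33.690067291259766)
top yel [231 201  24  24  73] [238.89 215.74] ((243.32379150390625, 212.4385528564453), (23.35822296142578, 21.456972122192383), 5.194429397583008)
top red [243 158  11  12  73] [248.32 163.36] ((248.00001525878906, 164.0), (9.899494171142578, 9.899494171142578), 45.0)
top red [215 160  11  11  65] [219.97 164.71] ((219.75003051757812, 165.75001525878906), (9.192388534545898, 9.899494171142578), 45.0)
```

View pics/c1.png

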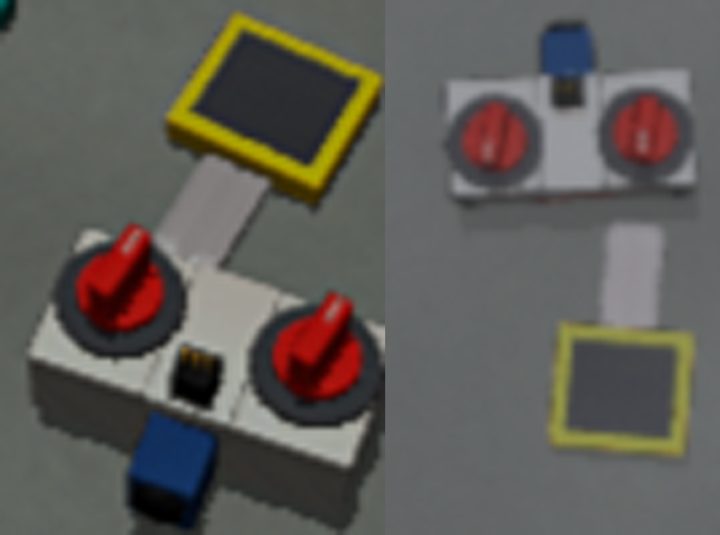

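The crop shows the tail's top corners clearly in both views. It also shows the tongue (tip at right-crop (635,225)), the head's top face (right-crop corners (447,80), (690,68), (695,186), (452,198)), and the knob bars along the head's x. Next I refine those edges to sub-pixel.

```bash
cat > ref.py <<'E'
from h import *
from scipy.ndimage import map_coordinates as mc, gaussian_filter as gf
def edge(g,p,q,half=2.5,trim=.15):
    p,q=np.array(p,float),np.array(q,float);d=(q-p)/np.linalg.norm(q-p);n=np.array([-d[1],d[0]])
    s=np.linspace(-half,half,51);pts=[]
    for a in np.linspace(trim,1-trim,25):
        c=p+(q-p)*a+s[:,None]*n
        v=mc(g,[c[:,1],c[:,0]],order=3);gr=abs(np.gradient(v))*np.exp(-(s/half)**2)
        i=gr.argmax();w=gr[max(0,i-6):i+7];pts.append(p+(q-p)*a+n*(w@s[max(0,i-6):i+7]/w.sum()))
    l=cv2.fitLine(np.float32(pts),cv2.DIST_HUBER,0,.01,.01).ravel();return l
def isect(a,b):
    t=np.linalg.solve(np.c_[a[:2],-b[:2]],b[2:]-a[2:]);return a[2:]+t[0]*a[:2]
def quad(g,cs,**k):
    e=[edge(g,cs[i],cs[(i+1)%len(cs)],**k) for i in range(len(cs))]
    return np.array([isect(e[i-1],e[i]) for i in range(len(cs))])
S=5.94*.9
def uL(x,y,o=(230,165)): return np.array([(x+.5)/S-.5+o[0],(y+.5)/S-.5+o[1]])
def uT(x,y): return uL(x-385,y,(200,140))
E
cat > m1.py <<'E'
from ref import *
d=np.load("i0.npz");gt=gf(d["top"].sum(2)-d["top"][...,2]*1.0,.4);gs=gf(d["scene"][...,0]+d["scene"][...,1],.4)
tailT=quad(gt,[uT(562,322),uT(693,332),uT(684,455),uT(549,445)])   # front-left, front-right, rear-right, rear-left
tailS=quad(gs,[uL(318,187),uL(168,117),uL(238,13),uL(381,75)])     # front-left? 
print("tailT",tailT.round(2).tolist());print("tailS",tailS.round(2).tolist())
for a,b in zip(tailS,tailT): p,e=tri(a,b);print(p.round(4),np.round(e,4))
T=np.array([plane("top",u,.022) for u in tailT]);Sx=np.array([plane("scene",u,.022) for u in tailS])
for X in(T,Sx): print(X[:,:2].round(4).tolist(),[round(np.linalg.norm(X[i]-X[i-1]),4) for i in range(4)])
gg=gf(d["top"].sum(2),.4)
e=[edge(gg,uT(601,318),uT(609,232)),edge(gg,uT(609,226),uT(662,226)),edge(gg,uT(662,232),uT(655,318))]
tc=[isect(e[0],e[1]),isect(e[1],e[2])];X=np.array([plane("top",u,.008) for u in tc]);print("tip",X.round(4),np.linalg.norm(X[0]-X[1]))
hd=quad(gg,[uT(452,198),uT(447,80),uT(690,68),uT(695,186)]);H=np.array([plane("top",u,.06) for u in hd]);print("head",hd.round(2).tolist(),H.round(4).tolist(),[round(np.linalg.norm(H[i]-H[i-1]),4) for i in range(4)])
E
python3 m1.py
```

```text
tailT [[232.47000122070312, 200.94000244140625], [257.3500061035156, 201.94000244140625], [255.1699981689453, 224.3000030517578], [230.33999633789062, 222.36000061035156]]
tailS [[289.05999755859375, 199.83999633789062], [260.3800048828125, 186.67999267578125], [273.8599853515625, 166.8800048828125], [301.3699951171875, 178.92999267578125]]
[0.5023 0.0764 0.0162] [0.0003 0.0003]
[ 0.4969 -0.0173  0.0224] [0.0003 0.0003]
[ 0.4132 -0.0081  0.0227] [0.0002 0.0002]
[0.4215 0.0848 0.0218] [0.0001 0.0001]
[[0.5017, 0.0764], [0.4969, -0.017], [0.4131, -0.0079], [0.4214, 0.0849]] [np.float64(0.0807), np.float64(0.0936), np.float64(0.0842), np.float64(0.0931)]
[[0.5059, 0.077], [0.4968, -0.0177], [0.4127, -0.0084], [0.4216, 0.0847]] [np.float64(0.0847), np.float64(0.0952), np.float64(0.0846), np.float64(0.0936)]
tip [[0.5771 0.0419 0.008 ]
 [0.576  0.0028 0.008 ]] 0.03907083413471285
head [[212.22999572753906, 176.13999938964844], [211.1300048828125, 155.08999633789062], [256.1400146484375, 152.27000427246094], [257.6000061035156, 173.91000366210938]] [[0.5913, 0.1493, 0.06], [0.6704, 0.1533, 0.06], [0.6794, -0.0143, 0.06], [0.5978, -0.0188, 0.06]] [np.float64(0.1682), np.float64(0.0792), np.float64(0.1679), np.float64(0.0817)]
```

```bash
cat > m2.py <<'E'
from ref import *
d=np.load("i0.npz");gs=gf(d["scene"].sum(2),.4);gt=gf(d["top"].sum(2),.4)
H=np.array([[0.5913,0.1493,.06],[.6704,.1533,.06],[.6794,-.0143,.06],[.5978,-.0188,.06]])
u=proj("scene",H);print(u.round(1).tolist())
hs=quad(gs,u,half=3);X=np.array([plane("scene",a,.06) for a in hs]);print(hs.round(2).tolist(),X.round(4).tolist(),[round(np.linalg.norm(X[i]-X[i-1]),4) for i in range(4)])
hT=[[212.23,176.14],[211.13,155.09],[256.14,152.27],[257.6,173.91]]
for a,b in zip(hs,hT): p,e=tri(a,b);print(p.round(4),np.round(e,4))
for Q in(H,X):
    f=(Q[0]+Q[3])/2;y1=Q[0]-Q[3];y2=Q[1]-Q[2];print("mouth",f.round(4),np.degrees(np.arctan2(-y1[0],y1[1])),np.degrees(np.arctan2(-y2[0],y2[1])))
# knobs: dark ring / red blobs
for n,im in d.items():
    r,g,b=im[...,0],im[...,1],im[...,2];m=((r>70)&(g<.5*r)&(b<.6*r)).astype(np.uint8)
    k,l,st,ce=cv2.connectedComponentsWithStats(m)
    for i in range(1,k):
        if st[i,4]>40 and abs(ce[i][1]-(225 if n=="scene" else 165))<20 and 200<ce[i][0]<310:
            big=cv2.resize((l==i).astype(np.float32),None,fx=4,fy=4,interpolation=cv2.INTER_LINEAR)
            pts=np.argwhere(big>.5)[:,::-1];el=cv2.minEnclosingCircle(pts.astype(np.float32))
            print(n,st[i].tolist(),ce[i].round(2))
E
python3 m2.py
```

```text
[[304.0, 226.4], [295.2, 251.9], [234.8, 231.5], [245.8, 206.8]]
[[305.239990234375, 227.61000061035156], [294.79998779296875, 252.0399932861328], [234.67999267578125, 230.97999572753906], [245.6999969482422, 205.6300048828125]] [[0.5936, 0.1535, 0.06], [0.6711, 0.1525, 0.06], [0.678, -0.0152, 0.06], [0.5947, -0.0206, 0.06]] [np.float64(0.1742), np.float64(0.0775), np.float64(0.1679), np.float64(0.0835)]
[0.5915 0.1514 0.0553] [0.0018 0.0018]
[0.6707 0.1529 0.0593] [0.0005 0.0005]
[ 0.679  -0.0144  0.0623] [0.0002 0.0002]
[ 0.5972 -0.019   0.0649] [0.0003 0.0003]
mouth [0.5946 0.0652 0.06  ] 2.214379067122091 3.0737900646942196
mouth [0.5941 0.0664 0.06  ] 0.36194056658627094 2.3503100339182255
scene [244, 207, 14, 16, 101] [250.1  214.62]
scene [250, 214, 11, 13, 68] [256.12 220.99]
scene [281, 220, 15, 17, 116] [287.3  227.59]
scene [288, 227, 10, 13, 66] [293.35 233.71]
top [215, 159, 11, 13, 94] [220.16 165.21]
top [243, 158, 12, 12, 98] [248.23 163.89]
```

```bash
python3 - <<'E'
from ref import *
sR,sL=(252.52,217.18),(289.49,229.81);tL,tR=(220.16,165.21),(248.23,163.89)
for n,l,r in(("scene",sL,sR),("top",tL,tR)):
    a,b=plane(n,l,.085),plane(n,r,.085);v=a-b;print(n,a.round(4),b.round(4),np.linalg.norm(v),np.degrees(np.arctan2(-v[0],v[1])))
for a,b in((sL,tL),(sR,tR)): print(tri(a,b))
yaw=np.radians(2.7);c,s=np.cos(yaw),np.sin(yaw);m=np.array([.5945,.0655])
for y in(52,-52): print(m+np.array([c*.035-s*y/1e3,s*.035+c*y/1e3]))
# gap side lines on the top face & red mouth line in top view
d=np.load("i0.npz")["top"]
gt=d.sum(2)
for row in range(160,176): print(row,gt[row,226:246].astype(int).tolist())
print("red-ness");
for row in range(173,182): print(row,(d[row,226:246,0]-d[row,226:246,1]).astype(int).tolist())
E
```

```text
scene [0.6294 0.1201 0.085 ] [0.6334 0.0172 0.085 ] 0.10304140618743776 2.20744746311496
top [0.6278 0.1182 0.085 ] [0.6316 0.0155 0.085 ] 0.10284113195072932 2.1341702592415515
(array([0.62810631, 0.11912084, 0.08209748]), [np.float64(0.0007148088178663229), np.float64(0.0007148088178663131)])
(array([0.63197457, 0.0159787 , 0.08193972]), [np.float64(0.0005198369241410593), np.float64(0.0005198369241411031)])
[0.62701161 0.119091  ]
[0.63191068 0.01520645]
160 [276, 369, 440, 460, 441, 374, 305, 297, 325, 363, 373, 412, 457, 432, 357, 276, 217, 207, 221, 232]
161 [221, 288, 392, 452, 461, 441, 409, 404, 415, 430, 434, 445, 460, 432, 340, 233, 202, 213, 234, 227]
162 [212, 234, 304, 397, 458, 461, 452, 452, 454, 455, 455, 459, 459, 409, 282, 216, 206, 219, 240, 223]
163 [214, 217, 261, 369, 455, 465, 463, 465, 463, 463, 465, 464, 456, 388, 239, 208, 215, 226, 241, 234]
164 [219, 213, 238, 348, 452, 464, 464, 464, 464, 464, 464, 462, 438, 353, 226, 205, 216, 227, 243, 228]
165 [212, 211, 227, 340, 452, 463, 464, 464, 463, 465, 464, 462, 448, 374, 234, 209, 216, 226, 241, 220]
166 [211
[... 1047 characters left out ...]
ess
173 [0, -1, -1, -1, -2, -2, -1, -2, -1, -2, -2, -2, -2, -2, -1, -1, -1, 0, 0, 1]
174 [-1, -1, -1, -1, -1, -2, -2, -2, -2, -2, -2, -2, -2, -1, -1, 0, 0, 0, 0, 1]
175 [0, 0, 0, 0, -1, -1, 0, 0, 0, 0, 0, 0, 0, 0, 0, 1, 1, 1, 1, 1]
176 [0, 1, 2, 1, 2, 2, 4, 7, 9, 8, 9, 10, 12, 12, 10, 10, 10, 6, 0, 0]
177 [0, 3, 8, 10, 10, 10, 9, 8, 5, 2, 2, 2, 3, 3, 3, 2, 2, 1, 0, -1]
178 [-1, 0, 1, 2, 3, 3, 2, 0, 0, -2, -2, -1, -1, -1, -1, -1, -1, -1, -1, -2]
179 [-2, -2, -1, -1, -2, -1, -1, -2, -2, -2, -1, -2, -1, -1, -1, -1, -2, -2, -2, -2]
180 [-2, -2, -2, -2, -2, -2, -2, -2, -2, -2, -1, -2, -1, -2, -2, -1, -2, -1, -2, -2]
181 [-1, -2, -1, -2, -2, -1, -2, -1, -2, -2, -2, -2, -2, -2, -2, -2, 0, 0, 0, -1]
```

{"name": "move_arm", "arguments": {"moves": [[1, [-0.029, -0.0274, 0], [0, 0, 0]], [1, [-0.029, -0.0274, 0], [0, 0, 0]], [1, [-0.029, -0.0274, 0], [0, 0, 0]], [1, [-0.029, -0.0274, 0], [0, 0, 0]], [1, [-0.029, -0.0274, 0], [0, 0, 0]], [1, [-0.029, -0.0274, 0], [0, 0, 0]], [1, [-0.029, -0.0274, 0], [0, 0, 0]], [1, [-0.029, -0.0274, 0], [0, 0, 0]], [1, [-0.029, -0.0274, 0], [0, 0, 0]], [1, [-0.029, -0.0274, 0], [0, 0, 0]]], "grip_force": 30}}

```text
time: 1.33
eef_pos: [0.4276, 0.248, 0.2317]
tcp_rot: [0.206, 0.978, 0.0, 0.0]
contact_force: [1.1, 1.0, -0.7]
opening: 1.004
finger_force: 0.0
```

{"name": "move_arm", "arguments": {"moves": [[1, [-0.029, -0.0274, 0], [0, 0, 0]], [1, [-0.029, -0.0274, 0], [0, 0, 0]], [1, [-0.029, -0.0274, 0], [0, 0, 0]], [1, [-0.029, -0.0274, 0], [0, 0, 0]], [1, [-0.029, -0.0274, 0], [0, 0, 0]], [1, [-0.029, -0.0274, 0], [0, 0, 0]], [1, [0, 0, 0.03], [0, 0, -0.105]], [1, [0, 0, 0.03], [0, 0, -0.105]], [1, [0, 0, 0.03], [0, 0, -0.105]], [1, [0, 0, 0], [0, 0, 0]]]}}

```text
time: 2.17
eef_pos: [0.5155, 0.0291, 0.1349]
tcp_rot: [0.05, 0.999, 0.001, -0.006]
contact_force: [-1.0, -0.2, -1.0]
opening: 1.002
finger_force: 0.0
```

```bash
cat > st.py <<'E'
from h import *
import sys
from scipy.spatial.transform import Rotation as Ro
def rep(goal=None,yaw=None):
    s=get_state();R=Ro.from_quat(s["tcp_rot"]).as_matrix();a=np.arctan2(R[1,1],R[0,1])
    print("t",round(s["time"],2),"pos",s["eef_pos"].round(4),"yYaw",round(np.degrees(a),2),"zdir",R[:,2].round(4),"F",s["contact_force"].round(2),"op",round(s["opening"],3),"q6",s["qpos"][5].round(2))
    if goal is not None: print("tool shift",(R.T@(np.array(goal)-s["eef_pos"])).round(4))
    if yaw is not None: print("turn z",round(-np.radians(yaw-np.degrees(a)),4))
    return s,R
if __name__=="__main__":
    v=[float(x) for x in sys.argv[1:]];rep(v[:3] if len(v)>2 else None,v[3] if len(v)>3 else None)
E
python3 st.py .5209 .0278 .06 84.3
python3 -c "
from h import *
for z in(.011,.014,.02): print(z,plane('top',(235.2,176.7),z))"
```

```text
t 2.17 pos [0.5155 0.0291 0.1349] yYaw 84.27 zdir [-0.0123  0.0017 -0.9999] F [-0.98 -0.17 -0.97] op 1.002 q6 -1.61
tool shift [-0.0064 -0.0008  0.0748]
turn z -0.0006
0.011 [0.59509507 0.06593742 0.011     ]
0.014 [0.59467661 0.06583842 0.014     ]
0.02 [0.59383971 0.06564042 0.02      ]
```

{"name": "move_arm", "arguments": {"moves": [[1, [-0.003, 0, 0.03], [0, 0, 0]], [1, [-0.0015, 0, 0.03], [0, 0, 0]], [1, [0, 0, 0.03], [0, 0, 0]], [1, [0, 0, 0.02], [0, 0, 0]], [1, [0, 0, 0.01], [0, 0, 0]], [1, [0, 0, 0.006], [0, 0, 0]], [0.8, [0, 0, 0.0], [0, 0, 0]], [0.7, [0, 0, 0], [0, 0, 0]], [0.7, [0, 0, 0], [0, 0, 0]], [0.7, [0, 0, 0], [0, 0, 0]]]}}

```text
time: 3.0
eef_pos: [0.5259, 0.0284, 0.0171]
tcp_rot: [0.05, 0.999, -0.0, 0.002]
contact_force: [-0.5, -0.4, -0.5]
opening: 0.7
finger_force: 0.0
```

```bash
python3 st.py .5209 .0278 .002 84.3
```

```text
t 3.0 pos [0.5259 0.0284 0.0171] yYaw 84.22 zdir [ 3.2e-03 -5.0e-04 -1.0e+00] F [-0.55 -0.4  -0.53] op 0.7 q6 -1.61
tool shift [ 0.0049 -0.0011  0.015 ]
turn z -0.0015
```

{"name": "move_arm", "arguments": {"moves": [[0.7, [0.004, 0, 0.006], [0, 0, 0]], [0.7, [0, 0, 0.005], [0, 0, 0]], [0.7, [0, 0, 0.004], [0, 0, 0]], [0.6, [0, 0, 0], [0, 0, 0]], [0.4, [0, 0, 0], [0, 0, 0]], [0.3, [0, 0, 0], [0, 0, 0]], [0.3, [0, 0, 0], [0, 0, 0]], [0.3, [0, 0, 0], [0, 0, 0]], [0.3, [0, 0, 0], [0, 0, 0]], [0.3, [0, 0, 0], [0, 0, 0]]]}}

```text
time: 3.83
eef_pos: [0.5202, 0.0289, 0.0001]
tcp_rot: [0.05, 0.999, -0.0, -0.0]
contact_force: [-0.1, -1.1, -2.7]
opening: 0.456
finger_force: 30.4
```

```bash
python3 st.py .5209 .0278 .002 84.3
```

```text
t 3.83 pos [5.202e-01 2.890e-02 1.000e-04] yYaw 84.23 zdir [-6.e-04 -1.e-04 -1.e+00] F [-0.06 -1.12 -2.69] op 0.456 q6 -1.61
tool shift [-0.0008 -0.0011 -0.0019]
turn z -0.0012
```

{"name": "move_arm", "arguments": {"moves": [[0.3, [0, 0.0035, 0.0005], [0, 0, -0.0141]], [0.3, [0, 0.0035, 0], [0, 0, -0.0141]], [0.3, [0, 0.0035, 0], [0, 0, -0.0141]], [0.3, [0, 0.0035, 0], [0, 0, -0.0141]], [0.3, [0, 0.0035, 0], [0, 0, -0.0141]], [0.3, [0, 0.0035, 0], [0, 0, -0.0141]], [0.3, [0, 0.0035, 0], [0, 0, -0.0141]], [0.3, [0, 0.0035, 0], [0, 0, -0.0141]], [0.3, [0, 0.0035, 0], [0, 0, -0.0141]], [0.3, [0, 0.0025, 0], [0, 0, -0.0141]]]}}

```text
time: 4.67
eef_pos: [0.522, 0.0633, -0.0]
tcp_rot: [-0.021, 1.0, -0.0, 0.0]
contact_force: [0.1, -2.2, 0.4]
opening: 0.453
finger_force: 30.6
```

```bash
python3 st.py .523 .0629 0 92.3; python3 - <<'E'
from h import *
ims={n:avg(n,2) for n in P};np.savez("i1.npz",**ims)
c0=crop(ims["scene"],230,165,72,100,5.94);b=crop(ims["top"],200,140,72,100,5.94)
cv2.imwrite("pics/c2.png",cv2.resize(np.hstack([c0,b])[:594,:800],None,fx=.9,fy=.9))
E
```

```text
t 4.67 pos [ 0.522   0.0633 -0.    ] yYaw 92.39 zdir [ 4.e-04 -1.e-04 -1.e+00] F [ 0.05 -2.16  0.43] op 0.453 q6 -1.68
tool shift [-0.001  -0.0005 -0.    ]
turn z 0.0016
```

View pics/c2.png

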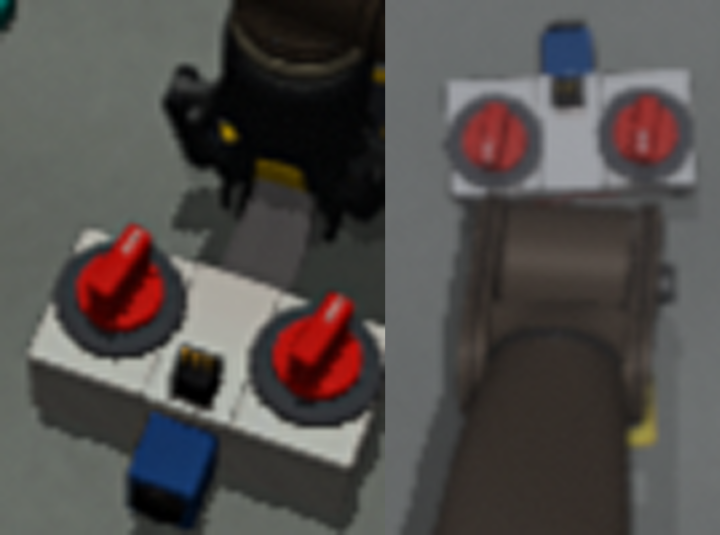

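Blade is gripped by its tongue and turned in line with the gap; in the left crop the tongue (250–300, 200–280) points at the space between the head's centre lines. Now I slide it in gently.

{"name": "move_arm", "arguments": {"moves": [[0.3, [-0.002, 0, 0], [0, 0, 0]], [0.3, [-0.002, 0, 0], [0, 0, 0]], [0.3, [-0.002, 0, 0], [0, 0, 0]], [0.3, [-0.002, 0, 0], [0, 0, 0]], [0.3, [-0.002, 0, 0], [0, 0, 0]], [0.3, [-0.002, 0, 0], [0, 0, 0]], [0.3, [-0.002, 0, 0], [0, 0, 0]], [0.3, [-0.002, 0, 0], [0, 0, 0]], [0.3, [-0.002, 0, 0], [0, 0, 0]], [0.3, [-0.002, 0, 0], [0, 0, 0]]]}}

```text
time: 5.7
eef_pos: [0.5395, 0.0639, -0.0001]
tcp_rot: [-0.02, 1.0, 0.0, -0.004]
contact_force: [-7.7, 0.1, 9.6]
opening: 0.451
finger_force: 31.5
```

{"name": "move_arm", "arguments": {"moves": [[0.3, [-0.0015, 0, 0], [0, 0, 0]], [0.3, [-0.0015, 0, 0], [0, 0, 0]], [0.3, [-0.0015, 0, 0], [0, 0, 0]], [0.3, [-0.0015, 0, 0], [0, 0, 0]], [0.3, [-0.0015, 0, 0], [0, 0, 0]], [0.3, [-0.0015, 0, 0], [0, 0, 0]], [0.3, [-0.0015, 0, 0], [0, 0, 0]], [0.3, [-0.0015, 0, 0], [0, 0, 0]], [0.3, [-0.0015, 0, 0], [0, 0, 0]], [0.3, [-0.0015, 0, 0], [0, 0, 0]]]}}

```text
time: 6.53
eef_pos: [0.5545, 0.0645, -0.0001]
tcp_rot: [-0.02, 1.0, 0.0, -0.004]
contact_force: [-7.2, -0.3, 8.1]
opening: 0.457
finger_force: 31.4
```

```bash
python3 st.py
```

```text
t 6.53 pos [ 5.545e-01  6.450e-02 -1.000e-04] yYaw 92.28 zdir [-7.1e-03  5.0e-04 -1.0e+00] F [-7.2  -0.35  8.14] op 0.457 q6 -1.68
```

{"name": "move_arm", "arguments": {"moves": [[0.8, [0, 0, 0], [0, 0, 0]], [0.8, [0, 0, 0], [0, 0, 0]], [0.8, [0, 0, -0.015], [0, 0, 0]], [0.8, [0, 0, -0.035], [0, 0, 0]], [0.7, [0, 0, -0.025], [0, 0, 0]], [0.6, [0.03, 0, 0], [0, 0, 0]], [0.6, [0.035, 0, 0], [0, 0, 0]], [0.6, [0.035, 0, 0], [0, 0, 0]], [0.6, [0.026, 0, 0], [0, 0, 0]], [0.6, [0, 0, 0], [0, 0, 0]]]}}

```text
time: 7.37
eef_pos: [0.4252, 0.0598, 0.0727]
tcp_rot: [-0.02, 1.0, 0.0, -0.003]
contact_force: [-0.8, -0.8, -1.1]
opening: 0.599
finger_force: 0.0
```

```bash
python3 st.py .427 .059 .006 92.3; python3 - <<'E'
from h import *
ims={n:avg(n,2) for n in P};np.savez("i2.npz",**ims)
c0=crop(ims["scene"],230,155,72,100,5.94);b=crop(ims["top"],200,140,72,100,5.94)
cv2.imwrite("pics/c3.png",cv2.resize(np.hstack([c0,b])[:594,:800],None,fx=.9,fy=.9))
E
```

```text
t 7.37 pos [0.4252 0.0598 0.0727] yYaw 92.3 zdir [-6.e-03  8.e-04 -1.e+00] F [-0.82 -0.77 -1.11] op 0.599 q6 -1.71
tool shift [-0.0022 -0.001   0.0667]
turn z -0.0
```

View pics/c3.png

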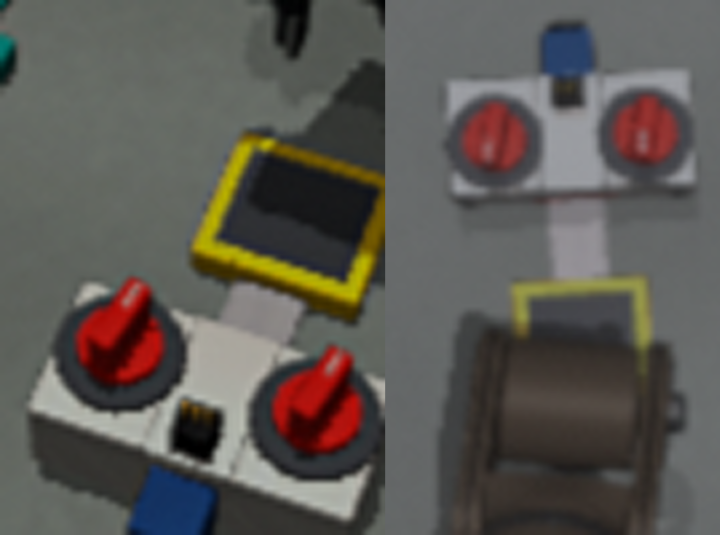

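The tongue is now entering the gap, centred under the mouth: in the top crop it spans x 550–606 up to the head, and the tail's front edge runs (513,287)–(648,280). I'll measure that edge.

```bash
python3 - <<'E'
from ref import *
d=np.load("i2.npz");gt=gf(d["top"][...,0]+d["top"][...,1],.4);gs=gf(d["scene"][...,0]+d["scene"][...,1],.4)
e=[edge(gt,uT(513,325),uT(513,287)),edge(gt,uT(513,287),uT(648,280)),edge(gt,uT(648,280),uT(652,330))]
for a in(isect(e[0],e[1]),isect(e[1],e[2])): print("T",plane("top",a,.022).round(4))
q=lambda x,y:uL(x,y,(230,155))
e=[edge(gs,q(360,312),q(193,250)),edge(gs,q(193,250),q(248,133)),edge(gs,q(248,133),q(380,178))]
for a in(isect(e[0],e[1]),isect(e[1],e[2])): print("S",plane("scene",a,.022).round(4))
E
```

```text
T [0.5235 0.1098 0.022 ]
T [0.5332 0.0168 0.022 ]
S [0.5383 0.0143 0.022 ]
S [0.4527 0.0151 0.022 ]
```

{"name": "move_arm", "arguments": {"moves": [[0.6, [-0.002, 0, 0.025], [0, 0, 0]], [0.6, [0, 0, 0.025], [0, 0, 0]], [0.6, [0, 0, 0.015], [0, 0, 0]], [0.6, [0, 0, 0], [0, 0, 0]], [0.6, [0, 0, 0], [0, 0, 0]], [0.6, [0, 0, 0], [0, 0, 0]], [0.6, [0, 0, 0], [0, 0, 0]], [0.6, [0, 0, 0], [0, 0, 0]], [0.6, [0, 0, 0], [0, 0, 0]], [0.6, [0, 0, 0], [0, 0, 0]]]}}

```text
time: 8.4
eef_pos: [0.4334, 0.0593, 0.0105]
tcp_rot: [-0.02, 1.0, -0.0, 0.001]
contact_force: [-0.3, -0.7, 0.8]
opening: 0.6
finger_force: 0.0
```

```bash
python3 st.py .427 .059 .006 92.3
```

```text
t 8.4 pos [0.4334 0.0593 0.0105] yYaw 92.31 zdir [ 1.5e-03 -2.0e-04 -1.0e+00] F [-0.26 -0.7   0.81] op 0.6 q6 -1.71
tool shift [ 0.0065 -0.0001  0.0045]
turn z 0.0001
```

{"name": "move_arm", "arguments": {"moves": [[0.6, [0, 0, 0.003], [0, 0, 0]], [0.6, [-0.0015, 0, 0], [0, 0, 0]], [0.6, [-0.0015, 0, 0], [0, 0, 0]], [0.6, [-0.0015, 0, 0], [0, 0, 0]], [0.6, [-0.0015, 0, 0], [0, 0, 0]], [0.6, [-0.0015, 0, 0], [0, 0, 0]], [0.6, [-0.0015, 0, 0], [0, 0, 0]], [0.6, [-0.0015, 0, 0], [0, 0, 0]], [0.6, [-0.0015, 0, 0], [0, 0, 0]], [0.6, [-0.0015, 0, 0], [0, 0, 0]]]}}

```text
time: 9.23
eef_pos: [0.4462, 0.0599, 0.0065]
tcp_rot: [-0.02, 1.0, 0.0, -0.0]
contact_force: [-0.8, -0.3, -1.3]
opening: 0.598
finger_force: 0.9
```

```bash
python3 st.py .5 .0623 .0075 92.3
```

```text
t 9.23 pos [0.4462 0.0599 0.0065] yYaw 92.3 zdir [-2.e-04  1.e-04 -1.e+00] F [-0.84 -0.33 -1.26] op 0.598 q6 -1.7
tool shift [-0.0538  0.0002 -0.0011]
turn z -0.0
```

{"name": "move_arm", "arguments": {"moves": [[0.6, [-0.001, 0, 0], [0, 0, 0]], [0.6, [-0.001, 0, 0], [0, 0, 0]], [0.6, [-0.001, 0, 0], [0, 0, 0]], [0.6, [-0.001, 0, 0], [0, 0, 0]], [0.6, [-0.001, 0, 0], [0, 0, 0]], [0.6, [-0.001, 0, 0], [0, 0, 0]], [0.6, [-0.001, 0, 0], [0, 0, 0]], [0.6, [-0.001, 0, 0], [0, 0, 0]], [0.6, [-0.001, 0, 0], [0, 0, 0]], [0.6, [-0.001, 0, 0], [0, 0, 0]]]}}

```text
time: 10.07
eef_pos: [0.4565, 0.0603, 0.0068]
tcp_rot: [-0.02, 1.0, -0.0, 0.0]
contact_force: [-3.0, -0.1, -0.4]
opening: 0.6
finger_force: 0.9
```

```bash
python3 st.py; python3 - <<'E'
from h import *
ims={n:avg(n,2) for n in P};np.savez("i3.npz",**ims)
c0=crop(ims["scene"],230,165,72,100,5.94);b=crop(ims["top"],200,140,72,100,5.94)
cv2.imwrite("pics/c4.png",cv2.resize(np.hstack([c0,b])[:594,:800],None,fx=.9,fy=.9))
E
```

```text
t 10.07 pos [0.4565 0.0603 0.0068] yYaw 92.3 zdir [ 1.e-04 -0.e+00 -1.e+00] F [-3.   -0.06 -0.44] op 0.6 q6 -1.7
```

View pics/c4.png

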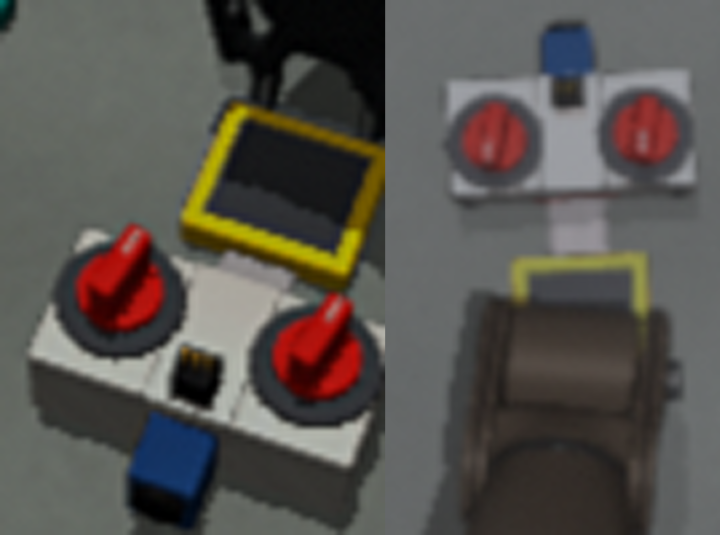

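The blade has advanced squarely: its front edge in the top crop is now at about y=260, and the pin is still at rest. Next, the tip depth from that edge.

```bash
cat > m3.py <<'E'
from ref import *
import sys
def front(f,yl,yr):
    d=np.load(f);gt=gf(d["top"][...,0]+d["top"][...,1],.4)
    e=edge(gt,uT(525,yl),uT(640,yr),half=1.8,trim=.05)
    a,b=[plane("top",isect(e,np.array([0,1,uT(x,0)[0],0])),.022)[:2] for x in(525,640)]
    ax=np.array([np.cos(.041),np.sin(.041)]);m=(a+b)/2;v=a-b
    print("front",m.round(4),"yaw",np.degrees(np.arctan2(-v[0],v[1])).round(2),"tip head x",((m-[.595,.0659])@ax+.075).round(4))
front(sys.argv[1],float(sys.argv[2]),float(sys.argv[3]))
E
python3 m3.py i3.npz 260 254; python3 m3.py i2.npz 286 281
python3 - <<'E'
# same for the initial picture as a bias check: edge was at true front?
from ref import *
E
```

```text
front [0.5521 0.0608] yaw 1.32 tip head x 0.0319
front [0.5308 0.0609] yaw 7.5 tip head x 0.0106
```

{"name": "move_arm", "arguments": {"moves": [[0.6, [-0.0004, 0, 0], [0, 0, 0]], [0.6, [-0.0004, 0, 0], [0, 0, 0]], [0.6, [-0.0004, 0, 0], [0, 0, 0]], [0.6, [-0.0004, 0, 0], [0, 0, 0]], [0.6, [-0.0004, 0, 0], [0, 0, 0]], [0.6, [-0.0004, 0, 0], [0, 0, 0]], [0.6, [-0.0004, 0, 0], [0, 0, 0]], [0.6, [-0.0004, 0, 0], [0, 0, 0]], [0.6, [-0.0004, 0, 0], [0, 0, 0]], [0.6, [-0.0004, 0, 0], [0, 0, 0]]]}}

```text
time: 11.1
eef_pos: [0.4603, 0.0605, 0.0068]
tcp_rot: [-0.02, 1.0, 0.0, -0.0]
contact_force: [-4.2, -0.7, 3.3]
opening: 0.601
finger_force: 2.2
```

{"name": "move_arm", "arguments": {"moves": [[0.6, [-0.0003, 0, 0], [0, 0, 0]], [0.6, [-0.0003, 0, 0], [0, 0, 0]], [0.6, [-0.0003, 0, 0], [0, 0, 0]], [0.6, [-0.0003, 0, 0], [0, 0, 0]], [0.6, [-0.0003, 0, 0], [0, 0, 0]], [0.6, [-0.0003, 0, 0], [0, 0, 0]], [0.6, [-0.0003, 0, 0], [0, 0, 0]], [0.6, [-0.0003, 0, 0], [0, 0, 0]], [0.6, [-0.0003, 0, 0], [0, 0, 0]], [0.6, [-0.0003, 0, 0], [0, 0, 0]]]}}

```text
time: 11.93
eef_pos: [0.4634, 0.0605, 0.0068]
tcp_rot: [-0.02, 1.0, -0.0, -0.0]
contact_force: [-4.6, 0.5, 3.1]
opening: 0.6
finger_force: 2.3
```

{"name": "move_arm", "arguments": {"moves": [[0.6, [-0.0003, 0, 0], [0, 0, 0]], [0.6, [-0.0003, 0, 0], [0, 0, 0]], [0.6, [-0.0003, 0, 0], [0, 0, 0]], [0.6, [-0.0003, 0, 0], [0, 0, 0]], [0.6, [-0.0003, 0, 0], [0, 0, 0]], [0.6, [-0.0003, 0, 0], [0, 0, 0]], [0.6, [-0.0003, 0, 0], [0, 0, 0]], [0.6, [-0.0003, 0, 0], [0, 0, 0]], [0.6, [-0.0003, 0, 0], [0, 0, 0]], [0.6, [-0.0003, 0, 0], [0, 0, 0]]]}}

```text
time: 12.77
eef_pos: [0.4647, 0.0607, 0.0064]
tcp_rot: [-0.02, 1.0, -0.0, -0.002]
contact_force: [-10.2, -1.6, 6.8]
opening: 0.599
finger_force: 4.7
```

```bash
python3 st.py; cat > pin.py <<'E'
from h import *
import sys
k=sys.argv[1]
ims={n:avg(n,3) for n in P};np.savez(f"i{k}.npz",**ims)
c0=crop(ims["scene"],235,225,50,50,8)
b=crop(ims["top"],215,135,40,50,8)
cv2.imwrite(f"pics/p{k}.png",np.hstack([c0,b]))
E
python3 pin.py 4
```

```text
t 12.77 pos [0.4647 0.0607 0.0064] yYaw 92.32 zdir [-4.8e-03 -1.0e-04 -1.0e+00] F [-10.16  -1.63   6.78] op 0.599 q6 -1.7
```

View pics/p4.png

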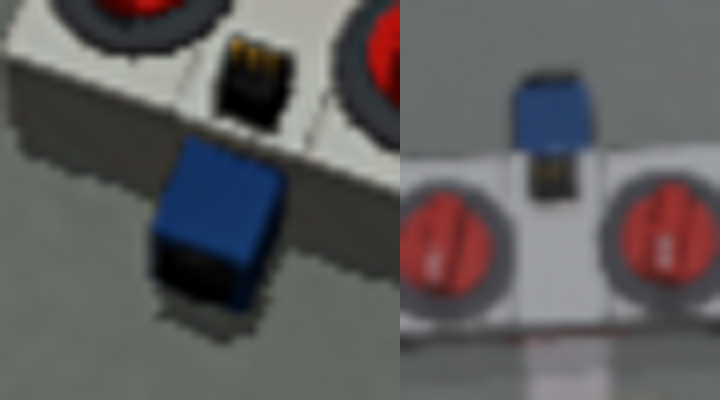

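Force has risen to 10 N with the tool at x ≈ 0.464, so the pin's foot has been met. The crop shows only the pin's black cap at left-crop (200,275), with no white yet. I push on by about 7 mm, then look.

{"name": "move_arm", "arguments": {"moves": [[0.6, [-0.0004, 0, 0], [0, 0, 0]], [0.6, [-0.0004, 0, 0], [0, 0, 0]], [0.6, [-0.0004, 0, 0], [0, 0, 0]], [0.6, [-0.0004, 0, 0], [0, 0, 0]], [0.6, [-0.0004, 0, 0], [0, 0, 0]], [0.6, [-0.0004, 0, 0], [0, 0, 0]], [0.6, [-0.0004, 0, 0], [0, 0, 0]], [0.6, [-0.0004, 0, 0], [0, 0, 0]], [0.6, [-0.0004, 0, 0], [0, 0, 0]], [0.6, [-0.0004, 0, 0], [0, 0, 0]]]}}

```text
time: 13.9
eef_pos: [0.4662, 0.061, 0.0059]
tcp_rot: [-0.02, 1.0, 0.0, -0.006]
contact_force: [-14.5, -1.1, 10.7]
opening: 0.601
finger_force: 7.1
```

{"name": "move_arm", "arguments": {"moves": [[0.6, [-0.0003, 0, 0], [0, 0, 0]], [0.6, [-0.0003, 0, 0], [0, 0, 0]], [0.6, [-0.0003, 0, 0], [0, 0, 0]], [0.6, [-0.0003, 0, 0], [0, 0, 0]], [0.6, [-0.0003, 0, 0], [0, 0, 0]], [0.6, [-0.0003, 0, 0], [0, 0, 0]], [0.6, [-0.0003, 0, 0], [0, 0, 0]], [0.6, [-0.0003, 0, 0], [0, 0, 0]], [0.6, [-0.0003, 0, 0], [0, 0, 0]], [0.6, [-0.0003, 0, 0], [0, 0, 0]]]}}

```text
time: 14.73
eef_pos: [0.4692, 0.0611, 0.0059]
tcp_rot: [-0.02, 1.0, 0.0, -0.006]
contact_force: [-14.1, -0.1, 11.4]
opening: 0.603
finger_force: 7.1
```

```bash
python3 st.py;python3 pin.py 5
```

```text
t 14.73 pos [0.4692 0.0611 0.0059] yYaw 92.32 zdir [-1.130e-02  1.000e-04 -9.999e-01] F [-14.11  -0.06  11.35] op 0.603 q6 -1.7
```

View pics/p5.png

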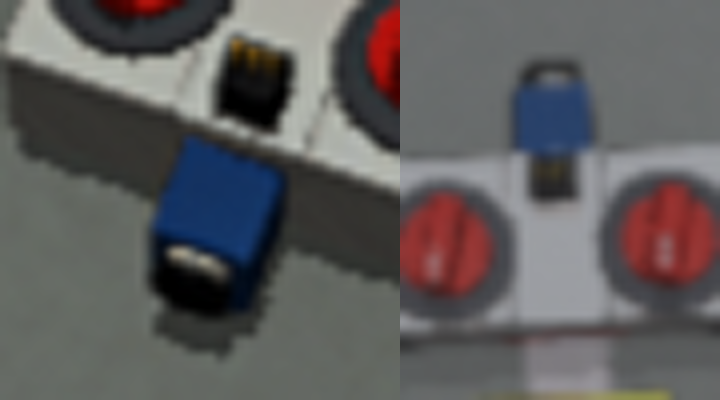

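White has begun to show (left crop (197,258); top-crop cap end moved from y≈70 to ≈60). I'll measure the travel to sub-pixel.

```bash
cat > trav.py <<'E'
from ref import *
import sys
ax=np.array([np.cos(.041),np.sin(.041),0]);m=np.array([.595,.0659,.033])
def pos(im,n):
    # cap far-end edge along pin axis: sample profiles
    g=im.sum(2);out=[]
    for y in np.linspace(-.006,.006,9):
        s=np.arange(.085,.150,.0005);p=m+np.outer(s,ax)+y*np.array([-ax[1],ax[0],0])
        u=proj(n,p);v=mc(g,[u[:,1],u[:,0]],order=1);v=gf(v,2)
        # last strong dark->bright rise (deck level beyond)
        deck=np.median(v[-15:]);lo=v.min();i=np.where(v<(deck+lo)/2)[0][-1];out.append(s[i])
    return np.median(out),deck,lo
base=np.load("i0.npz");base3=np.load("i3.npz")
for k in sys.argv[1:]:
    d=np.load(f"i{k}.npz")
    print(k,{n:[np.round(pos(x[n],n),4).tolist() for x in(base,base3,d)] for n in("top","scene")})
E
python3 trav.py 4 5
```

```text
4 {'top': [[0.1245, 313.5091, 145.9446], [0.1245, 322.5024, 147.1603], [0.1245, 322.4011, 150.2716]], 'scene': [[0.1325, 285.9576, 4.5588], [0.132, 302.8013, 3.7955], [0.132, 303.692, 5.22]]}
5 {'top': [[0.1245, 313.5091, 145.9446], [0.1245, 322.5024, 147.1603], [0.1305, 323.8155, 175.7842]], 'scene': [[0.1325, 285.9576, 4.5588], [0.132, 302.8013, 3.7955], [0.135, 269.2332, 3.1488]]}
```

{"name": "move_arm", "arguments": {"moves": [[0.6, [-0.0004, 0, 0], [0, 0, 0]], [0.6, [-0.0004, 0, 0], [0, 0, 0]], [0.6, [-0.0004, 0, 0], [0, 0, 0]], [0.6, [-0.0004, 0, 0], [0, 0, 0]], [0.6, [-0.0004, 0, 0], [0, 0, 0]], [0.6, [-0.0004, 0, 0], [0, 0, 0]], [0.6, [-0.0004, 0, 0], [0, 0, 0]], [0.6, [-0.0004, 0, 0], [0, 0, 0]], [0.6, [-0.0004, 0, 0], [0, 0, 0]], [0.6, [-0.0004, 0, 0], [0, 0, 0]]]}}

```text
time: 15.87
eef_pos: [0.4733, 0.0613, 0.0058]
tcp_rot: [-0.02, 1.0, 0.0, -0.005]
contact_force: [-13.7, -1.4, 10.0]
opening: 0.599
finger_force: 6.8
```

```bash
python3 st.py;python3 pin.py 6; cat > prof.py <<'E'
from ref import *
import sys
ax=np.array([np.cos(.041),np.sin(.041),0]);yv=np.array([-ax[1],ax[0],0]);m=np.array([.595,.0659,.041])
for k in sys.argv[1:]:
    d=np.load(f"i{k}.npz")
    for n in("top","scene"):
        s=np.arange(.100,.146,.002);A=0
        for y in(-.004,-.002,0,.002,.004):
            u=proj(n,m+np.outer(s,ax)+y*yv);A=A+np.array([mc(d[n][...,c],[u[:,1],u[:,0]],order=1) for c in range(3)])/5
        print(k,n,"s0=100 step2 R",A[0].astype(int).tolist(),"\n   B",A[2].astype(int).tolist())
E
python3 prof.py 4 5 6; python3 trav.py 6
```

```text
t 15.87 pos [0.4733 0.0613 0.0058] yYaw 92.32 zdir [-1.100e-02  1.000e-04 -9.999e-01] F [-13.68  -1.45  10.02] op 0.599 q6 -1.69
4 top s0=100 step2 R [40, 40, 40, 40, 40, 40, 38, 37, 36, 42, 54, 69, 86, 95, 102, 104, 105, 105, 106, 106, 105, 105, 105] 
   B [105, 105, 105, 104, 104, 102, 97, 88, 75, 67, 64, 73, 89, 98, 105, 107, 108, 108, 109, 108, 108, 109, 109]
4 scene s0=100 step2 R [19, 20, 20, 20, 20, 19, 16, 13, 13, 13, 9, 4, 2, 0, 2, 16, 36, 50, 53, 55, 64, 87, 98] 
   B [99, 100, 101, 102, 102, 100, 83, 53, 25, 13, 8, 4, 2, 1, 3, 16, 35, 49, 52, 53, 63, 85, 96]
5 top s0=100 step2 R [40, 40, 41, 41, 42, 45, 50, 61, 76, 85, 90, 80, 62, 67, 78, 90, 102, 104, 106, 105, 105, 105, 105] 
   B [105, 105, 105, 105, 105, 105, 106, 106, 107, 103, 98, 83, 64, 68, 81, 93, 105, 107, 109, 109, 108, 108, 108]
5 scene s0=100 step2 R [20, 20, 20, 20, 19, 16, 16, 41, 104, 119, 81, 35, 11, 2, 1, 0, 2, 12, 33, 51, 54, 54, 55] 
   B [100, 100, 101, 101, 102, 98, 80, 71, 102, 109, 73, 32, 11, 3, 2, 1, 2, 11, 32, 49, 53, 52, 53]
6 top s0=100 step2 R [41, 41, 41, 41, 42, 45, 53, 69, 94, 117, 138, 138, 128, 101, 69, 69, 76, 89, 102, 104, 106, 106, 105] 
   B [105, 105, 105, 105, 105, 105, 106, 111, 120, 130, 142, 139, 128, 102, 70, 70, 78, 92, 105, 107, 109, 109, 109]
6 scene s0=100 step2 R [20, 20, 20, 20, 19, 15, 14, 39, 110, 162, 176, 152, 92, 40, 12, 3, 1, 0, 2, 13, 37, 52, 55] 
   B [100, 100, 101, 102, 102, 97, 79, 69, 107, 149, 163, 140, 85, 36, 12, 3, 2, 1, 2, 13, 37, 51, 54]
6 {'top': [[0.1245, 313.5091, 145.9446], [0.1245, 322.5024, 147.1603], [0.135, 323.7044, 190.3794]], 'scene': [[0.1325, 285.9576, 4.5588], [0.132, 302.8013, 3.7955], [0.137, 171.3779, 4.0326]]}
```

{"name": "move_arm", "arguments": {"moves": [[0.6, [-0.0005, 0, 0], [0, 0, 0]], [0.6, [-0.0005, 0, 0], [0, 0, 0]], [0.6, [-0.0004, 0, 0], [0, 0, 0]], [0.6, [-0.0004, 0, 0], [0, 0, 0]], [0.6, [-0.0004, 0, 0], [0, 0, 0]], [0.6, [-0.0004, 0, 0], [0, 0, 0]], [0.6, [-0.0004, 0, 0], [0, 0, 0]], [0.6, [-0.0004, 0, 0], [0, 0, 0]], [0.6, [-0.0004, 0, 0], [0, 0, 0]], [0.6, [-0.0002, 0, 0], [0, 0, 0]]]}}

```text
time: 17.0
eef_pos: [0.4774, 0.0614, 0.0058]
tcp_rot: [-0.02, 1.0, 0.0, -0.005]
contact_force: [-13.3, -1.5, 9.2]
opening: 0.602
finger_force: 6.6
```

```bash
python3 st.py;python3 pin.py 7;python3 prof.py 7
```

```text
t 17.0 pos [0.4774 0.0614 0.0058] yYaw 92.32 zdir [-1.050e-02  1.000e-04 -9.999e-01] F [-13.33  -1.53   9.2 ] op 0.602 q6 -1.69
7 top s0=100 step2 R [41, 41, 41, 41, 41, 45, 53, 69, 94, 118, 140, 148, 148, 138, 125, 96, 65, 68, 77, 90, 103, 104, 106] 
   B [105, 105, 105, 105, 105, 106, 106, 111, 120, 132, 144, 148, 148, 137, 124, 96, 65, 70, 79, 93, 106, 108, 109]
7 scene s0=100 step2 R [20, 20, 20, 20, 19, 16, 14, 36, 102, 155, 174, 177, 175, 150, 92, 40, 11, 3, 1, 0, 2, 17, 43] 
   B [100, 101, 101, 101, 102, 98, 79, 61, 82, 132, 158, 165, 163, 137, 83, 35, 11, 4, 2, 1, 2, 16, 42]
```

View pics/p7.png

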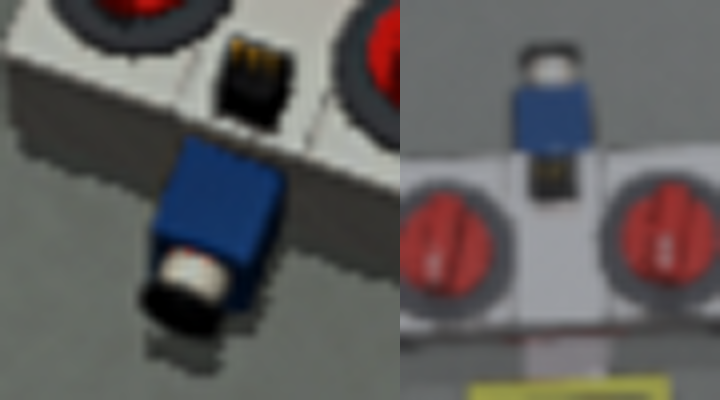

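The white band is out whole, with only a trace of red at its root in the left crop (185,245), so travel is about 12.4 mm. I back off and go to the +y knob.

{"name": "move_arm", "arguments": {"moves": [[0.6, [0.01, 0, 0], [0, 0, 0]], [0.6, [0.015, 0, 0], [0, 0, 0]], [0.6, [0, 0, -0.03], [0, 0, 0]], [0.6, [0, 0, -0.04], [0, 0, 0]], [0.6, [0, 0, -0.04], [0, 0, 0]], [0.6, [0, 0, -0.04], [0, 0, 0]], [0.6, [-0.03, 0.01, 0], [0, 0, 0]], [0.6, [-0.035, 0.01, 0], [0, 0, 0]], [0.6, [-0.035, 0.01, 0], [0, 0, 0]], [0.6, [-0.035, 0.01, 0], [0, 0, 0]]]}}

```text
time: 18.13
eef_pos: [0.5928, 0.1063, 0.1584]
tcp_rot: [-0.02, 1.0, 0.0, 0.004]
contact_force: [-0.3, -0.0, 0.8]
opening: 0.599
finger_force: 0.0
```

{"name": "move_arm", "arguments": {"moves": [[0.6, [-0.03, 0.01, 0], [0, 0, 0]], [0.6, [-0.005, 0, 0], [0, 0, 0]], [0.6, [0, 0, 0], [0, 0, 0]], [0.6, [0, 0, 0], [0, 0, 0]], [0.6, [0, 0, 0], [0, 0, 0]], [0.6, [0, 0, 0], [0, 0, 0]], [0.6, [0, 0, 0], [0, 0, 0]], [0.6, [0, 0, 0], [0, 0, 0]], [0.6, [0, 0, 0], [0, 0, 0]], [0.6, [0, 0, 0], [0, 0, 0]]]}}

```text
time: 18.97
eef_pos: [0.6241, 0.117, 0.1571]
tcp_rot: [-0.02, 1.0, 0.0, 0.0]
contact_force: [-0.0, -0.4, -0.4]
opening: 0.602
finger_force: 0.0
```

```bash
python3 st.py .628 .119 .081 92.3
```

```text
t 18.97 pos [0.6241 0.117  0.1571] yYaw 92.3 zdir [ 4.e-04  0.e+00 -1.e+00] F [-0.05 -0.45 -0.39] op 0.602 q6 -1.59
tool shift [-0.004   0.0018  0.0761]
turn z -0.0001
```

{"name": "move_arm", "arguments": {"moves": [[0.6, [-0.004, 0.0018, 0.025], [0, 0, 0]], [0.6, [0, 0, 0.025], [0, 0, 0]], [0.6, [0, 0, 0.02], [0, 0, 0]], [0.6, [0, 0, 0.006], [0, 0, 0]], [0.6, [0, 0, 0], [0, 0, 0]], [0.4, [0, 0, 0], [0, 0, 0]], [0.2, [0, 0, 0], [0, 0, 0]], [0, [0, 0, 0], [0, 0, 0]], [0, [0, 0, 0], [0, 0, 0]], [0, [0, 0, 0], [0, 0, 0]]], "grip_force": 45}}

```text
time: 19.8
eef_pos: [0.6293, 0.12, 0.0832]
tcp_rot: [-0.02, 1.0, 0.001, 0.002]
contact_force: [-0.5, 2.6, 6.7]
opening: 0.154
finger_force: 48.0
```

```bash
python3 st.py .628 .119 .081 92.3
```

```text
t 19.8 pos [0.6293 0.12   0.0832] yYaw 92.3 zdir [ 0.0033  0.0015 -1.    ] F [-0.52  2.61  6.7 ] op 0.154 q6 -1.58
tool shift [ 0.0014 -0.0009  0.0022]
turn z 0.0001
```

{"name": "move_arm", "arguments": {"moves": [[0, [0.001, 0, 0], [0, 0, 0.1]], [0, [0, 0, 0], [0, 0, 0.1]], [0, [0, 0, 0], [0, 0, 0.1]], [0, [0, 0, 0], [0, 0, 0.1]], [0, [0, 0, 0], [0, 0, 0.1]], [0, [0, 0, 0], [0, 0, 0.1]], [0, [0, 0, 0], [0, 0, 0.1]], [0, [0, 0, 0], [0, 0, 0.1]], [0, [0, 0, 0], [0, 0, 0.1]], [0, [0, 0, 0], [0, 0, 0.1]]]}}

```text
time: 20.63
eef_pos: [0.6288, 0.119, 0.0832]
tcp_rot: [0.463, 0.886, 0.001, 0.002]
contact_force: [-1.0, 1.3, 4.9]
opening: 0.156
finger_force: 47.9
```

```bash
python3 st.py .628 .119 .081 12.1; python3 -c "
from plant import *
s=get_state();print(s['wrist_torque'],s['finger_force'])"
```

```text
t 20.63 pos [0.6288 0.119  0.0832] yYaw 34.78 zdir [ 4.3e-03 -4.0e-04 -1.0e+00] F [-0.99  1.25  4.91] op 0.156 q6 -0.58
tool shift [ 0.0005 -0.0007  0.0022]
turn z 0.3958
[0.16005957 0.12965328 0.11932934] 47.93081223964691
```

{"name": "move_arm", "arguments": {"moves": [[0, [0, 0, 0], [0, 0, 0.1]], [0, [0, 0, 0], [0, 0, 0.1]], [0, [0, 0, 0], [0, 0, 0.1]], [0, [0, 0, 0], [0, 0, 0.07]], [0, [0, 0, 0], [0, 0, 0.03]], [0, [0, 0, 0], [0, 0, 0.03]], [0, [0, 0, 0], [0, 0, 0.03]], [0, [0, 0, 0], [0, 0, 0]], [0, [0, 0, 0], [0, 0, 0]], [0, [0, 0, 0], [0, 0, 0]]]}}

```text
time: 21.47
eef_pos: [0.6285, 0.1185, 0.0833]
tcp_rot: [0.649, 0.761, 0.0, 0.002]
contact_force: [-1.6, 0.1, 6.0]
opening: 0.154
finger_force: 60.8
```

```bash
python3 st.py .628 .119 .081 12.1; python3 -c "
from plant import *
s=get_state();print(s['wrist_torque'],s['finger_force'])"
```

```text
t 21.47 pos [0.6285 0.1185 0.0833] yYaw 9.04 zdir [ 0.0035 -0.0029 -1.    ] F [-1.56  0.13  5.95] op 0.154 q6 -0.13
tool shift [ 0.0006 -0.0004  0.0023]
turn z -0.0533
[0.01937444 0.30219964 1.086377  ] 60.76062171254307
```

{"name": "move_arm", "arguments": {"moves": [[0.5, [0, 0, 0], [0, 0, 0]], [0.5, [0, 0, 0], [0, 0, 0]], [0.5, [0, 0, 0], [0, 0, 0]], [0.5, [0, 0, -0.025], [0, 0, 0]], [0.5, [0, 0, -0.03], [0, 0, 0]], [0.5, [0, 0, -0.02], [0, 0, -0.121]], [0.5, [0, 0, 0], [0, 0, -0.121]], [0.5, [0, 0, 0], [0, 0, -0.121]], [0.5, [0, 0, 0], [0, 0, -0.121]], [0.5, [0, 0, 0], [0, 0, -0.121]]]}}

```text
time: 22.3
eef_pos: [0.6269, 0.1188, 0.1555]
tcp_rot: [0.394, 0.919, -0.0, -0.0]
contact_force: [1.2, -1.0, -0.2]
opening: 0.497
finger_force: 0.0
```

{"name": "move_arm", "arguments": {"moves": [[0.5, [0, 0, 0], [0, 0, -0.121]], [0.5, [0, 0, 0], [0, 0, -0.121]], [0.5, [0, 0, 0], [0, 0, -0.121]], [0.5, [0, 0, 0], [0, 0, -0.121]], [0.5, [0, 0, 0], [0, 0, -0.121]], [0.5, [0, 0, 0], [0, 0, -0.121]], [0.5, [0, 0, 0], [0, 0, -0.121]], [0.6, [0, -0.034, 0], [0, 0, 0]], [0.6, [0, -0.035, 0], [0, 0, 0]], [0.6, [0, -0.034, 0], [0, 0, 0]]]}}

```text
time: 23.13
eef_pos: [0.6301, 0.0152, 0.1553]
tcp_rot: [-0.017, 1.0, -0.0, -0.0]
contact_force: [0.4, -0.7, 0.1]
opening: 0.599
finger_force: 0.0
```

```bash
python3 st.py .632 .0155 .081 92.3;python3 pin.py 8;python3 prof.py 8
```

```text
t 23.13 pos [0.6301 0.0152 0.1553] yYaw 91.92 zdir [-7.e-04 -3.e-04 -1.e+00] F [ 0.45 -0.75  0.08] op 0.599 q6 -1.74
tool shift [-0.002   0.0002  0.0743]
turn z -0.0066
8 top s0=100 step2 R [50, 50, 51, 51, 52, 53, 53, 54, 55, 55, 56, 56, 56, 55, 55, 55, 55, 55, 54, 54, 54, 55, 55] 
   B [39, 39, 40, 41, 41, 42, 42, 42, 43, 44, 44, 44, 44, 44, 43, 43, 43, 43, 43, 43, 43, 43, 44]
8 scene s0=100 step2 R [10, 10, 10, 10, 9, 8, 7, 20, 62, 111, 149, 178, 187, 164, 102, 45, 13, 4, 2, 0, 2, 18, 47] 
   B [52, 52, 52, 52, 52, 51, 46, 41, 53, 93, 134, 165, 174, 152, 94, 42, 13, 5, 2, 1, 2, 18, 46]
```

Pin unchanged; now the -y knob.

{"name": "move_arm", "arguments": {"moves": [[0.6, [-0.002, 0, 0.025], [0, 0, -0.006]], [0.6, [0, 0, 0.025], [0, 0, 0]], [0.6, [0, 0, 0.018], [0, 0, 0]], [0.6, [0, 0, 0.005], [0, 0, 0]], [0.6, [0, 0, 0], [0, 0, 0]], [0.4, [0, 0, 0], [0, 0, 0]], [0.2, [0, 0, 0], [0, 0, 0]], [0, [0, 0, 0], [0, 0, 0]], [0, [0, 0, 0], [0, 0, 0]], [0, [0, 0, 0], [0, 0, 0]]], "grip_force": 45}}

```text
time: 24.27
eef_pos: [0.6339, 0.016, 0.085]
tcp_rot: [-0.019, 1.0, -0.0, 0.002]
contact_force: [-0.8, 1.2, 4.5]
opening: 0.148
finger_force: 48.5
```

```bash
python3 st.py .632 .0155 .081 92.3
```

```text
t 24.27 pos [0.6339 0.016  0.085 ] yYaw 92.2 zdir [ 3.7e-03 -3.0e-04 -1.0e+00] F [-0.83  1.23  4.46] op 0.148 q6 -1.74
tool shift [ 0.0019 -0.0005  0.004 ]
turn z -0.0018
```

{"name": "move_arm", "arguments": {"moves": [[0, [0.0015, 0, 0], [0, 0, 0.1]], [0, [0, 0, 0], [0, 0, 0.1]], [0, [0, 0, 0], [0, 0, 0.1]], [0, [0, 0, 0], [0, 0, 0.1]], [0, [0, 0, 0], [0, 0, 0.1]], [0, [0, 0, 0], [0, 0, 0.1]], [0, [0, 0, 0], [0, 0, 0.1]], [0, [0, 0, 0], [0, 0, 0.1]], [0, [0, 0, 0], [0, 0, 0.1]], [0, [0, 0, 0], [0, 0, 0.1]]]}}

```text
time: 25.1
eef_pos: [0.6331, 0.0149, 0.0851]
tcp_rot: [0.464, 0.886, 0.0, 0.003]
contact_force: [1.3, -2.8, 3.5]
opening: 0.152
finger_force: 48.4
```

{"name": "move_arm", "arguments": {"moves": [[0, [0, 0, 0], [0, 0, 0.1]], [0, [0, 0, 0], [0, 0, 0.1]], [0, [0, 0, 0], [0, 0, 0.1]], [0, [0, 0, 0], [0, 0, 0.07]], [0, [0, 0, 0], [0, 0, 0.03]], [0, [0, 0, 0], [0, 0, 0.03]], [0, [0, 0, 0], [0, 0, 0.03]], [0, [0, 0, 0], [0, 0, 0]], [0, [0, 0, 0], [0, 0, 0]], [0, [0, 0, 0], [0, 0, 0]]]}}

```text
time: 25.93
eef_pos: [0.6326, 0.0147, 0.0851]
tcp_rot: [0.649, 0.76, -0.0, 0.003]
contact_force: [0.3, -2.7, 5.3]
opening: 0.152
finger_force: 60.7
```

```bash
python3 st.py .632 .0155 .081 12.1; python3 -c "
from plant import *
s=get_state();print(s['wrist_torque'],s['finger_force'])"
```

```text
t 25.93 pos [0.6326 0.0147 0.0851] yYaw 9.0 zdir [ 0.0041 -0.0046 -1.    ] F [ 0.31 -2.69  5.25] op 0.152 q6 -0.29
tool shift [ 0.0009 -0.0005  0.0041]
turn z -0.054
[-0.38267646  0.00656312  1.50207072] 60.70153072010726
```

{"name": "move_arm", "arguments": {"moves": [[0.5, [0, 0, 0], [0, 0, 0]], [0.5, [0, 0, 0], [0, 0, 0]], [0.5, [0, 0, 0], [0, 0, 0]], [0.5, [0, 0, -0.025], [0, 0, 0]], [0.5, [0, 0, -0.035], [0, 0, 0]], [0.5, [0, 0, -0.04], [0, 0, 0]], [0.5, [0, 0, -0.04], [0, 0, 0]], [0.5, [0.035, -0.01, 0], [0, 0, 0]], [0.5, [0.035, -0.01, 0], [0, 0, 0]], [0.5, [0.035, -0.01, 0], [0, 0, 0]]]}}

```text
time: 26.77
eef_pos: [0.5853, 0.1161, 0.2235]
tcp_rot: [0.654, 0.757, 0.001, 0.0]
contact_force: [-1.0, 0.7, -0.1]
opening: 0.501
finger_force: 0.0
```

{"name": "move_arm", "arguments": {"moves": [[0.5, [0.035, -0.01, 0], [0, 0, 0]], [0.5, [0.035, -0.01, 0], [0, 0, 0]], [0.5, [0.035, -0.01, 0], [0, 0, 0]], [0.5, [0.035, -0.01, 0], [0, 0, 0]], [0.5, [0.035, -0.01, 0], [0, 0, 0]], [0.5, [0.035, -0.01, 0], [0, 0, 0]], [0.5, [0, 0, 0], [0, 0, 0]], [0.5, [0, 0, 0], [0, 0, 0]], [0.5, [0, 0, 0], [0, 0, 0]], [0.5, [0, 0, 0], [0, 0, 0]]]}}

```text
time: 27.6
eef_pos: [0.4956, 0.3132, 0.2224]
tcp_rot: [0.653, 0.757, -0.0, -0.0]
contact_force: [0.2, 0.4, -0.3]
opening: 0.496
finger_force: 0.0
```

```bash
python3 st.py; python3 - <<'E'
from h import *
ims={n:avg(n,3) for n in P};np.savez("i9.npz",**ims)
c0=crop(ims["scene"],230,175,88,100,5);b=crop(ims["top"],200,135,72,100,5)
cv2.imwrite("pics/c9.png",np.hstack([c0,b]))
E
python3 prof.py 9
```

```text
t 27.6 pos [0.4956 0.3132 0.2224] yYaw 8.45 zdir [-6.e-04 -5.e-04 -1.e+00] F [ 0.21  0.45 -0.3 ] op 0.496 q6 0.24
9 top s0=100 step2 R [41, 41, 41, 41, 42, 46, 54, 71, 96, 119, 142, 150, 150, 141, 129, 99, 65, 67, 75, 90, 104, 105, 106] 
   B [106, 106, 106, 106, 106, 106, 108, 113, 121, 133, 146, 150, 150, 141, 128, 99, 66, 69, 78, 92, 107, 108, 109]
9 scene s0=100 step2 R [21, 21, 21, 21, 20, 17, 15, 38, 106, 161, 179, 183, 181, 157, 98, 42, 12, 4, 1, 0, 2, 18, 45] 
   B [103, 104, 105, 106, 106, 102, 82, 63, 85, 137, 164, 170, 169, 145, 90, 39, 12, 4, 2, 1, 2, 17, 44]
```

View pics/c9.png

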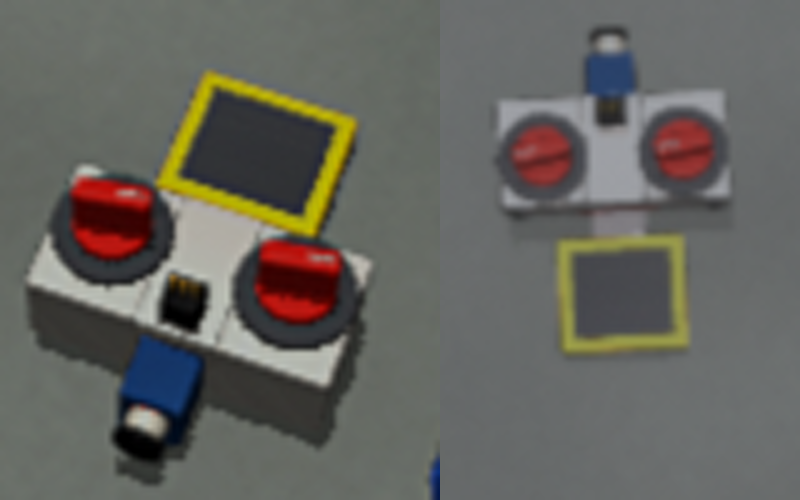

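Both knob bars now lie about 80° round. The blade sits in the gap, and the white band is out whole at left crop (148,420). Handing in.

```bash
python3 -c "
from plant import *
print(sign_off())"
```

```text
the job is handed in; nothing more can be done
None
```

The job is handed in: the blade is in the gap with the white band just fully out (about 12.4 mm of pin travel), both knobs were then turned clockwise to their end stops, and the arm is clear; the sign-off gave no verdict.

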